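Load the cam-lift reading stand and hold it at top lift

ROBOT

A 6-joint arm with a two-finger parallel gripper is mounted at the origin on a cart in front of the work surface, level with it; the furniture and walls round the work are solid. World frame = base frame: x ahead of the robot, y to its left, z up, the work surface at z = 0. Lengths are in m, angles in rad, forces in N, time in s.
With the tool pointing down it reaches from about 0.375 to 0.75 m from the base axis. Payload 9 kg.
Tool frame: the origin (TCP) lies midway between the tips of the shut fingers; the grasp point (between the pads) lies ctrl.hold_point_z behind it (ctrl.hold_point_z is the distance from the TCP to the grasp point, in m); z points along the fingers, y is the line along which they close (so a half turn about z gives the same grasp; the last joint's range is limited). The gripper opens to 85 mm and grips with 20 to 120 N. Pads are 22 mm wide; open, the fingers measure 114 mm over their backs; the gripper's body (76 mm by 85 mm) begins 54 mm behind the grasp point. The pads swing forward as they close: fully open they stand 13 mm farther back than shut.
Start: joints at [-1.347, 0.104, 0.097, 1.564, 0, 1.353], TCP at [0.257, -0.542, 0.231] pointing down, gripper open.
Joint ranges: [-2.99, 2.99], [-0.84, 1.86], [-1.1, 1.16], [-1.84, 2.11], [-1.51, 1.56], [-3.14, 3.14]. Speed limits (rad/s): [2.22, 2.22, 2.57, 3.14, 3.14, 3.14].

INTERFACE

Orientations are given as a rotation vector (axis times angle).
In Python, from station import ctrl, vision, job gives the robot as it stands. The module is installed in compiled form; this text tells all that it offers.
- The arm moves only by the tool apply_moves, never from a script. Its argument "rows" is a list of rows, each an object with "dp": the shift along the world's x, y, z scaled (see below), a list of three; "yaw": the turn about the world's z scaled (see below). In form: [{"dp": [dx, dy, dz], "yaw": yaw}, ...]. A call has exactly 5 rows; each row is the pose to reach, as a shift and turn from the pose commanded when the call began, turning the shorter way round; what a row does not reach only later rows make up. The controller multiplies each number of a shift by 0.5 m and each number of a turn by pi rad. A row lasts 1/8 s, in which the tool goes at most 62.5 mm and 10.7 degrees, less where a joint would pass 70% of its speed; a pose out of reach is approached as far as the arm can. A call with a number of a shift or a turn outside -1 to 1 is refused whole. A call with a gripper value outside its range is refused whole. "jaw" is the closure, from 0 (fully open) to 1 (shut), set as the call begins (left out, the last holds). The fingers move at their own pace and stop on an object; "grip_force" is the grip in N (left out, the last holds). Time passes only in rows, so rows that repeat a pose let the fingers close, or fill a call up. It gives the time, the measured TCP pose, the force, the opening and the grip force at its end, in the units of the state.
- ctrl.read_state(): the state, without advancing time (a new reading comes with each control period).
- vision.capture(name): name is "side" or "top"; returns a dict with "image" (400x640x3 uint8, red, green, blue), "fx", "fy", "cx", "cy" (pixels), "eye" and "rotation" of the camera in the world. Camera axes: x right, y down, z forward; pixel columns grow to the right and rows downward; lengths in m; the calibration is good to about 2 mm. A picture is of the moment at which its call begins. There is no depth.
- job.finish_job(): hands the job in; it is judged then, once.
The state is a dict: "time": time; "joints": joint angles; "qvel": joint speeds; "tau": joint torques, N m; "tcp_pos": TCP position; "eef_rot": TCP orientation; "ft_force": force on the tool from outside, world axes, zero at the start; "wrist_torque": the same for the moment, N m; "opening": opening from 0.0 (shut) to 1.0 (fully open); "grip_force": force on a finger pad.
Only numpy, scipy, OpenCV 4.12 (cv2) and the standard library are available. Lean on these libraries where they do the work, as an engineer would, in place of code of your own. Each camera call takes 0.05 s, during which the arm holds its last target. There are 200 camera calls.

TASK

Build up the column of slide cases on the lift stand: with the lever left down, set the thick loose case squarely on the case already there, then the thin one squarely on the thick one, all edges in line and without dropping them. Then swing the cam lever up by its handle until it points straight up, where the lift is highest, and finish while still holding the handle there (it springs back when let go), touching neither cases nor platform. Leave the tube rack, the bottle and the timer where they are.

Things in the scene. Friction and masses are not known exactly. Their poses are not given: they have to be found in the camera images.
- stand: the fixed lift stand: grey base plate 200 x 150 x 12 mm (from 75 mm in front of the origin to 125 mm behind it), with an aluminium platform that a cam raises. Origin on the bench under the platform's centre; its x axis points to the back, y to the lever side, z up. A grey code reader on a post stands behind the platform, its face 106 mm from the origin along x, 60 mm wide, top at 178 mm height
- platform_top (a point): centre of the top face of the platform (100 x 110 mm along the stand's x and y, 6 mm thick, 86 mm above the bench when down); rises with it
- platform (a joint): lift of the platform in m: 0 down, 0.0139 at the highest point of the cam; driven by the lever only
- lever (a joint): angle of the cam lever in rad: 0 = at rest on its stop, sloping towards the robot side (the stand's -x) 0.35 rad above level; grows as the handle swings up and back; 1.22 = straight up = highest lift; beyond that the lift falls again; stop at 1.75. A spring (0.2 N m at rest, 0.35 N m upright) plus the load turns it back to 0 when let go, so about 2 to 4 N must be kept on the handle
- lever_axle (a point): point on the lever's axle line (parallel to the stand's y, 35 mm above the bench), level with the middle of the handle: 30 mm behind and 108 mm to the +y side of the stand's origin. Fixed to the stand
- lever_handle (a point): middle of the lever's handle: a round grey bar, 14 mm diameter, 62 mm long, parallel to the axle (its y axis), 130 mm from the axle line. The 9 mm steel lever arm joins it at its inner end, 34 mm from the middle, towards the platform. The bar is fixed to the lever and turns with it, so it must be able to turn between the fingers, or they with it. At rest it is 80 mm above the bench, upright 165 mm
- base_case_center (a point): closed flat plastic slide case, white, with a grey seam round it, a small grey clasp on one short end, hinge on the other and a blank paper label on the lid; 54 (its x) x 85 (its y) x 30 (its z) mm, standing on the platform from the start, its long side along the stand's y within a few degrees; about 0.13 kg; the point is its centre, 15 mm above its underside
- thick_case_center (a point): the thick loose case: closed flat plastic slide case, white, with a grey seam round it, a small grey clasp on one short end, hinge on the other and a blank paper label on the lid; 54 (its x) x 85 (its y) x 36 (its z) mm, about 0.15 kg, on the bench to the robot's right; the point is its centre, 18 mm above its underside
- thin_case_center (a point): the thin loose case: closed flat plastic slide case, white, with a grey seam round it, a small grey clasp on one short end, hinge on the other and a blank paper label on the lid; 54 (its x) x 85 (its y) x 26 (its z) mm, about 0.11 kg, on the bench to the robot's right; it may lie on either side of the thick one; the point is its centre, 13 mm above its underside
- tube_rack_center (a point): bystander: microtube rack with tubes, 69 x 160 x 46 mm, left of the stand; point at mid height
- reagent_bottle_center (a point): bystander: screw-capped reagent bottle, 56 mm diameter, 102 mm tall, behind the loose cases; point at mid height
- bench_timer_center (a point): bystander: small bench timer, 66 x 70 x 26 mm, behind the loose cases to the right of the bottle; point at mid height
Not all that is in view belongs to the job. What is shaped like the part that bears thick_case_center but green or purple is not meant.

How it is judged:
By the outcome, as a careful person would: the job done as asked, in the order asked, and still so for the second after the job is handed in, while the arm keeps its last pose, push and grip.
It also fails if it takes over 67 s, if anything falls off the work surface, if the arm or the gripper's body presses on something with over 40 N, if the wrist force passes 120 N, or if a joint passes its speed limit or range.

## Working session

There is one attempt and no reset: what is moved stays moved. The work goes in short steps, Python scripts to look and compute and a tool call to move; the robot and the scene stay as the last step left them, time stands still between calls to the robot, and variables do not carry over. Pictures are saved under pics/ and viewed, at most 10 in all, crops included, and the job is handed in when it is done.

Besides the shell and the picture viewer there is one more tool, called after "Request:" as name([rows], argument=value, ...), one row to a line, values as JSON. apply_moves: Moves the arm, as the interface text tells. Shifts and turns lie within -1 to 1; 1 stands for 0.5 m of shift or pi rad of turn. Its arguments: {"type":"object","properties":{"rows":{"type":"array"},"jaw":{"type":"number"},"grip_force":{"type":"number"}},"required":["rows"]}

```bash
mkdir -p pics
cat > h.py <<'E'
import numpy as np, cv2
from station import ctrl, vision, job
def ray(c,u,v):
    d=np.array(c["rotation"])@np.array([(u-c["cx"])/c["fx"],(v-c["cy"])/c["fy"],1.0]); return np.array(c["eye"]),d
def onz(c,u,v,z):
    e,d=ray(c,u,v); return e+d*(z-e[2])/d[2]
def proj(c,p):
    q=np.array(c["rotation"]).T@(np.array(p)-np.array(c["eye"])); return np.array([c["cx"]+c["fx"]*q[0]/q[2],c["cy"]+c["fy"]*q[1]/q[2]])
def save(n,img): cv2.imwrite("pics/"+n,cv2.cvtColor(img,cv2.COLOR_RGB2BGR))
E
python3 - <<'E'
from h import *
for n in("top","side"):
    c=vision.capture(n); save(n+"0.png",c["image"]); print(n,c["fx"],c["fy"],c["cx"],c["cy"],np.round(c["eye"],3),np.round(c["rotation"],3).tolist())
print(ctrl.hold_point_z,ctrl.read_state())
E
```

```text
top 376.05027659757957 376.05027659757957 314.3816028347652 200.74849921190005 [ 0.375 -0.01   1.094] [-2.159, 2.147, -0.152]
side 437.4901225605114 437.4901225605114 317.35755541833544 197.16754504581954 [-0.234  0.032  1.275] [-1.88, 1.957, -0.565]
0.0187 {'time': 0.1, 'joints': array([-1.34670262e+00,  1.04629958e-01,  9.65546250e-02,  1.56395017e+00,
        3.23696831e-05,  1.35309853e+00]), 'qvel': array([ 2.76608559e-04, -2.63049763e-03,  2.35426384e-03,  3.05679749e-04,
       -1.21971465e-05, -1.09981082e-03]), 'tau': array([ 7.97197659e-03, -5.58210289e+01,  5.04717064e+01,  1.31393169e-02,
       -1.93013648e-04,  1.76224620e-05]), 'tcp_pos': array([ 0.25648316, -0.54206948,  0.23060993]), 'eef_rot': array([-3.06405752e+00, -6.88065193e-01, -4.46539030e-05]), 'ft_force': array([0.450259  , 0.72018425, 0.84009651]), 'wrist_torque': array([ 7.62971731e-05,  1.03885985e-02, -2.26346138e-02]), 'grip_force': 0.0, 'opening': 1.0020550525608587}
```

View pics/top0.png

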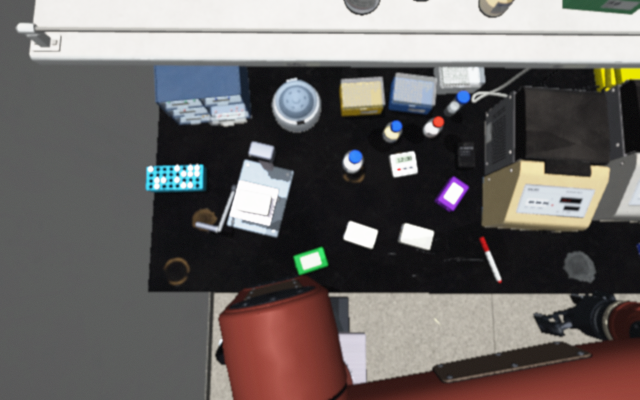

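View pics/side0.png

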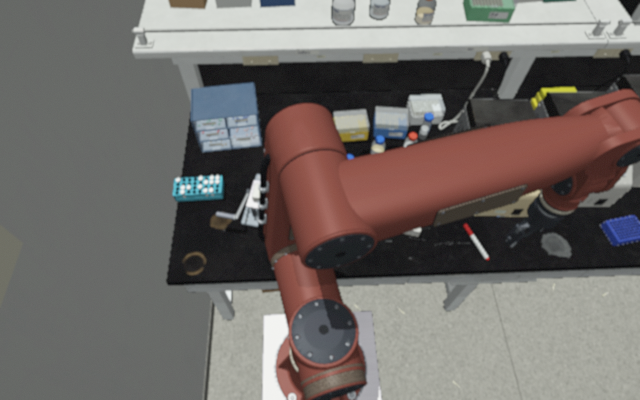

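```bash
sed -i 's/np.array(c\["rotation"\])/cv2.Rodrigues(np.array(c["rotation"],float))[0]/g' h.py
python3 - <<'E'
from h import *
c=vision.capture("top"); im=c["image"]
a=cv2.resize(im[215:260,335:445],None,fx=7,fy=7,interpolation=cv2.INTER_CUBIC)
b=cv2.resize(im[130:245,190:300],None,fx=7,fy=7,interpolation=cv2.INTER_CUBIC)[::1]
b=cv2.resize(b,(268,280)); b2=cv2.resize(im[135:240,190:300],None,fx=4.5,fy=4.5,interpolation=cv2.INTER_CUBIC)
out=np.zeros((600,800,3),np.uint8); out[:315,:770]=a; out[316:596,:268]=b
save("crop1.png",out); save("stand1.png",b2)
g=cv2.cvtColor(im,cv2.COLOR_RGB2HSV)
m=((g[...,2]>150)&(g[...,1]<40)).astype(np.uint8)
cs,_=cv2.findContours(m[:, :],cv2.RETR_EXTERNAL,cv2.CHAIN_APPROX_NONE)
for k in cs:
    if 300<cv2.contourArea(k)<4000 and k[:,0,1].mean()>120:
        (u,v),s,an=cv2.minAreaRect(k); 
        print(np.round([u,v,*s,an,cv2.contourArea(k)],1),[np.round(onz(c,u,v,z)[:2],4) for z in(.026,.036,.116)])
        print([np.round(onz(c,*p,.03)[:2],4).tolist() for p in cv2.boxPoints(((u,v),s,an))])
E
```

```text
[ 222.5  346.1   22.1  106.5    1.7 1112.5] [array([0.1213, 0.2337]), array([0.1237, 0.2314]), array([0.1427, 0.2132])]
[[-0.0127, 0.261], [0.2638, 0.2645], [0.2624, 0.2035], [-0.0141, 0.2023]]
[416.3 235.9  31.8  19.9  15.5 579. ] [array([ 0.4229, -0.3036]), array([ 0.4225, -0.3008]), array([ 0.4189, -0.2788])]
[[0.4076, -0.2513], [0.4617, -0.2677], [0.438, -0.3539], [0.3842, -0.3369]]
[360.4 234.3  31.3  19.9  18.4 570. ] [array([ 0.4266, -0.1451]), array([ 0.4261, -0.1438]), array([ 0.4222, -0.1337])]
[[0.4135, -0.0936], [0.467, -0.1118], [0.4394, -0.1956], [0.3862, -0.177]]
[ 555.   200.5   76.6   30.1    4.2 2008. ] [array([ 0.5267, -0.7062]), array([ 0.5252, -0.6997]), array([ 0.5139, -0.6475])]
[[0.4903, -0.5884], [0.5773, -0.6006], [0.5623, -0.8199], [0.4755, -0.8053]]
[ 244.1  198.6   80.9   76.9   14.6 2890. ] [array([0.5268, 0.1873]), array([0.5254, 0.1854]), array([0.514 , 0.1707])]
[[0.4483, 0.3221], [0.6648, 0.2764], [0.6059, 0.0481], [0.3923, 0.0997]]
[627.5 184.   62.   23.   90.  668. ] [array([ 0.5761, -0.9207]), array([ 0.5742, -0.9122]), array([ 0.5591, -0.844 ])]
[[0.6671, -0.8936], [0.6675, -0.961], [0.4856, -0.9405], [0.4853, -0.8746]]
[403.5 163.7  22.9  25.5  80.5 533.5] [array([ 0.6323, -0.273 ]), array([ 0.6298, -0.2705]), array([ 0.6106, -0.2508])]
[[0.6583, -0.2307], [0.6714, -0.3043], [0.6044, -0.313], [0.5916, -0.2401]]
```

View pics/crop1.png

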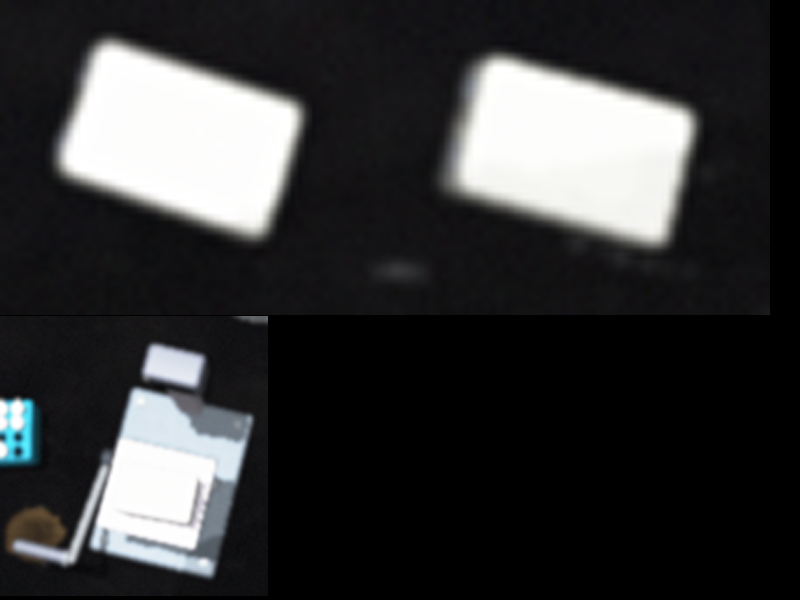

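View pics/stand1.png

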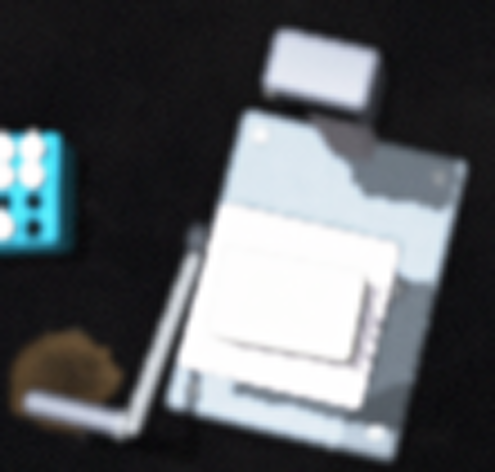

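Request:
apply_moves([
  {"dp": [0.06, 0.1, 0.02], "yaw": 0.05},
  {"dp": [0.11, 0.19, 0.05], "yaw": 0.1},
  {"dp": [0.17, 0.29, 0.07], "yaw": 0.15},
  {"dp": [0.22, 0.38, 0.1], "yaw": 0.2},
  {"dp": [0.28, 0.48, 0.12], "yaw": 0.25},
], jaw=0)

```text
time: 0.78
tcp_pos: [0.3971, -0.3011, 0.2918]
eef_rot: [2.564, 1.814, 0.0]
ft_force: [1.1, -0.1, 0.1]
opening: 1.001
grip_force: 0.0
```

Request:
apply_moves([
  {"dp": [0.01, 0.11, 0.02], "yaw": 0},
  {"dp": [0.02, 0.22, 0.04], "yaw": 0},
  {"dp": [0.03, 0.33, 0.06], "yaw": 0},
  {"dp": [0.04, 0.44, 0.08], "yaw": 0},
  {"dp": [0.04, 0.54, 0.1], "yaw": 0},
])

```text
time: 1.4
tcp_pos: [0.4164, -0.0305, 0.3415]
eef_rot: [2.568, 1.809, 0.0]
ft_force: [0.3, -0.6, -0.1]
opening: 1.0
grip_force: 0.0
```

Request:
apply_moves([
  {"dp": [0, 0.1, 0], "yaw": 0},
  {"dp": [0, 0.2, 0], "yaw": 0},
  {"dp": [0, 0.3, 0], "yaw": 0},
  {"dp": [0, 0.4, 0], "yaw": 0},
  {"dp": [0, 0.4, 0], "yaw": 0},
])

```text
time: 2.02
tcp_pos: [0.4158, 0.1703, 0.3411]
eef_rot: [-2.564, -1.815, 0.0]
ft_force: [0.8, 0.3, -0.6]
opening: 1.002
grip_force: 0.0
```

Run:
```python
from h import *
print(ctrl.read_state()["tcp_pos"])
c=vision.capture("side"); im=c["image"]; 
out=np.zeros((600,800,3),np.uint8)
for k,y in enumerate((-.145,-.302)):
    u,v=np.round(proj(c,(.425,y,.02))).astype(int); print(u,v)
    p=im[v-30:v+30,u-38:u+38]; p=cv2.resize(p,None,fx=5.2,fy=5.2,interpolation=cv2.INTER_CUBIC); out[:p.shape[0],k*400:k*400+p.shape[1]]=p
t=cv2.imread("pics/top0.png")[...,::-1][175:230,220:300].astype(float)
t=np.clip((t-150)*255/105,0,255).astype(np.uint8); t=cv2.resize(t,(400,275),interpolation=cv2.INTER_CUBIC); out[320:595,:400]=t
t=cv2.imread("pics/top0.png")[...,::-1][175:230,220:300].astype(float)
t=np.clip((t-225)*8,0,255).astype(np.uint8); t=cv2.resize(t,(400,275),interpolation=cv2.INTER_CUBIC); out[320:595,400:800]=t
save("side1.png",out)
g=cv2.cvtColor(im,cv2.COLOR_RGB2HSV); m=((g[...,2]>90)&(g[...,1]<60)).astype(np.uint8)
for k in cv2.findContours(m,cv2.RETR_EXTERNAL,cv2.CHAIN_APPROX_NONE)[0]:
    if 150<cv2.contourArea(k)<3000: print(np.round(cv2.minAreaRect(k)[0]),np.round(cv2.minAreaRect(k)[1],1),cv2.contourArea(k))
```

```text
[0.41584293 0.17034252 0.34106398]
358 225
406 223
[334. 336.] [52. 17.] 628.5
[369. 331.] [51.   9.4] 366.5
[316. 244.] [11.1 17.7] 169.0
[556. 245.] [22. 27.] 412.0
[359. 225.] [28.6 19.2] 495.5
[407. 224.] [29.6 20.6] 546.0
[390. 172.] [19.8 23.7] 404.5
[347. 170.] [16. 20.] 238.5
[378. 150.] [17. 13.] 167.5
[284. 168.] [ 44.3 121.2] 2312.0
[351. 121.] [22.7 35.5] 654.5
[420. 114.] [42. 89.] 1901.5
```

View pics/side1.png

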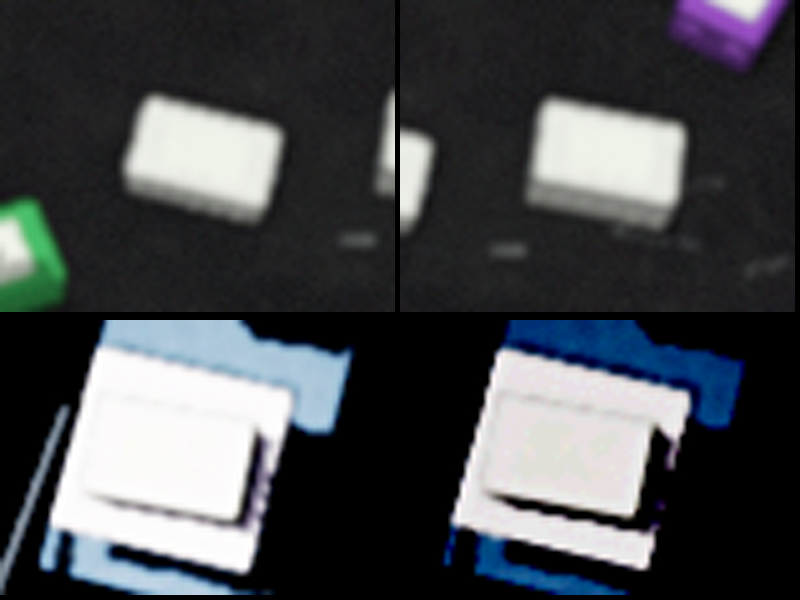

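The top view has two white cases, at (361,235) and (416,236); green (311,261) and purple (453,193) are excluded by colour. In the side crop the right one (407,224) shows the taller front face, about 25 px against 17 px enlarged, so right = thick and left = thin. The base case sits at about (254,202) in the top view.

```bash
cat >> h.py <<'E'
from scipy.ndimage import map_coordinates
def edge(g,a,b,sgn,half=4):
    """line a->b in px; find strongest gradient (sgn: +1 dark outwards) within half px; returns fitted end points. outward = left-hand of a->b on screen (clockwise corners)"""
    a,b=np.float64(a),np.float64(b); t=(b-a)/np.linalg.norm(b-a); n=np.array([t[1],-t[0]])
    s=np.arange(-half,half+.01,.1); pts=[]
    for f in np.linspace(.15,.85,25):
        q=a+f*(b-a)+s[:,None]*n; p=map_coordinates(g,[q[:,1],q[:,0]],order=1)
        p=np.convolve(p,np.ones(8)/8,"same"); d=-np.gradient(p)*sgn; d[:8]=0; d[-8:]=0; i=d.argmax(); pts.append(q[i])
    pts=np.float32(pts)
    vx,vy,x,y=cv2.fitLine(pts,cv2.DIST_HUBER,0,.01,.01).ravel(); d=np.array([vx,vy]); d*=np.sign(d@t); o=np.array([x,y])
    r=np.std((pts-o)@np.array([-vy,vx])); return o+d*((a-o)@d),o+d*((b-o)@d),r
def box(c,corners,z,half=4):
    """corners px clockwise on screen: backleft, backright, frontright, frontleft. prints, per edge, offset world line"""
    g=c["image"].astype(float).mean(2); R={}
    for k,i in zip(("back","right","front","left"),range(4)):
        p,q,r=edge(g,corners[i],corners[(i+1)%4],1,half); P,Q=onz(c,*p,z)[:2],onz(c,*q,z)[:2]; R[k]=(P,Q,r)
    def ang(k):
        P,Q,_=R[k]; return np.degrees(np.arctan2(*(Q-P)[::-1]))
    A={"back":ang("back")+90,"front":ang("front")-90,"right":ang("right")-180,"left":ang("left")}
    A={k:round((v+180)%360-180,2) for k,v in A.items()}
    return R,A
def centre(R,yaw,use,L=.085,W=.054):
    """use: (x edge, y edge); x axis at yaw; returns centre"""
    x=np.array([np.cos(yaw),np.sin(yaw)]); y=np.array([-x[1],x[0]])
    m=lambda k:(R[k][0]+R[k][1])/2
    o={k:round(float(m(k)@(x if k in("back","front") else y)),4) for k in R}
    cx=o[use[0]]+(-W/2 if use[0]=="back" else W/2); cy=o[use[1]]+(-L/2 if use[1]=="left" else L/2)
    return x*cx+y*cy,o
E
python3 - <<'E'
from h import *
c=vision.capture("top"); cur=c["image"].copy(); c["image"]=cv2.imread("pics/top0.png")[...,::-1]
def rep(n,co,z,use,L=.085,W=.054):
    R,A=box(c,co,z); ks=[k for k in A if k in use]; 
    print(n,A,{k:round(float(R[k][2]),2) for k in R})
    for k in ("back","front"):
        ce,o=centre(R,np.radians(A[k]),use,L,W); print("  yaw",A[k],np.round(ce,4),"W",round(o["back"]-o["front"],4),"L",round(o["left"]-o["right"],4))
rep("thick",[(404,223.5),(434,231),(430,250),(399.5,242)],.036,("back","right"))
rep("thin",[(350,221),(378,230),(373,249),(344,240)],.026,("back","right"))
rep("base",[(240,190),(271.3,196),(267.5,214.8),(237,209)],.116,("front","right"))
rep("platform",[(240,180.6),(278,189.6),(269.6,225),(231,216.4)],.086,("back","left"),.11,.1)
rep("plate",[(244.4,159.4),(293.8,170.6),(277.8,237.2),(227.3,225)],.012,("back","left"),.15,.2)
E
```

```text
thick {'back': np.float64(-14.95), 'front': np.float64(-14.92), 'right': np.float64(-15.56), 'left': np.float64(-15.22)} {'back': 0.22, 'right': 0.23, 'front': 0.21, 'left': 0.27}
  yaw -14.95 [ 0.4232 -0.3039] W 0.0569 L 0.0888
  yaw -14.92 [ 0.4232 -0.3039] W 0.0569 L 0.0888
thin {'back': np.float64(-18.55), 'front': np.float64(-18.12), 'right': np.float64(-18.49), 'left': np.float64(-18.72)} {'back': 0.2, 'right': 0.21, 'front': 0.2, 'left': 0.22}
  yaw -18.55 [ 0.4275 -0.1474] W 0.0574 L 0.0889
  yaw -18.12 [ 0.4276 -0.1474] W 0.0574 L 0.0889
base {'back': np.float64(-10.28), 'front': np.float64(-9.88), 'right': np.float64(-11.35), 'left': np.float64(5.47)} {'back': 0.3, 'right': 0.24, 'front': 0.25, 'left': 0.67}
  yaw -10.28 [0.5058 0.1466] W 0.0507 L 0.0874
  yaw -9.88 [0.5058 0.1466] W 0.0507 L 0.0875
platform {'back': np.float64(-13.17), 'front': np.float64(-13.99), 'right': np.float64(-12.57), 'left': np.float64(-13.37)} {'back': 0.21, 'right': 0.28, 'front': 0.25, 'left': 0.23}
  yaw -13.17 [0.5092 0.1511] W 0.1019 L 0.1129
  yaw -13.99 [0.5092 0.1511] W 0.1019 L 0.113
plate {'back': np.float64(-13.27), 'front': np.float64(-13.0), 'right': np.float64(-12.9), 'left': np.float64(-12.87)} {'back': 1.41, 'right': 0.24, 'front': 0.23, 'left': 0.26}
  yaw -13.27 [0.5332 0.1435] W 0.2011 L 0.1507
  yaw -13.0 [0.5333 0.1435] W 0.2012 L 0.1507
```

Request:
apply_moves([
  {"dp": [0.002, -0.116, 0], "yaw": 0.005},
  {"dp": [0.004, -0.232, 0], "yaw": 0.01},
  {"dp": [0.006, -0.348, 0], "yaw": 0.015},
  {"dp": [0.008, -0.464, 0], "yaw": 0.02},
  {"dp": [0.011, -0.58, 0], "yaw": 0.025},
], grip_force=40)

```text
time: 2.75
tcp_pos: [0.4211, -0.1256, 0.3414]
eef_rot: [2.497, 1.906, 0.0]
ft_force: [-0.2, 0.0, 0.7]
opening: 0.998
grip_force: 0.0
```

Request:
apply_moves([
  {"dp": [0, -0.08, -0.09], "yaw": 0},
  {"dp": [0, -0.16, -0.18], "yaw": 0},
  {"dp": [0, -0.24, -0.27], "yaw": 0},
  {"dp": [0, -0.32, -0.36], "yaw": 0},
  {"dp": [0, -0.361, -0.43], "yaw": 0},
])

```text
time: 3.38
tcp_pos: [0.4201, -0.3054, 0.1242]
eef_rot: [-2.498, -1.903, 0.001]
ft_force: [0.5, 0.3, -0.3]
opening: 1.001
grip_force: 0.0
```

Request:
apply_moves([
  {"dp": [0, 0, -0.04], "yaw": 0},
  {"dp": [0, 0, -0.08], "yaw": 0},
  {"dp": [0, 0, -0.1], "yaw": 0},
  {"dp": [0, 0, -0.1], "yaw": 0},
  {"dp": [0, 0, -0.1], "yaw": 0},
])

```text
time: 4.0
tcp_pos: [0.4225, -0.3032, 0.0775]
eef_rot: [2.494, 1.908, 0.0]
ft_force: [0.0, -0.9, 0.3]
opening: 0.998
grip_force: 0.0
```

Request:
apply_moves([
  {"dp": [0, 0.001, -0.05], "yaw": 0},
  {"dp": [0, 0.001, -0.1], "yaw": 0},
  {"dp": [0, 0.001, -0.135], "yaw": 0},
  {"dp": [0, 0.001, -0.147], "yaw": 0},
  {"dp": [0, 0.001, -0.147], "yaw": 0},
])

```text
time: 4.62
tcp_pos: [0.4222, -0.3025, 0.0032]
eef_rot: [2.495, 1.908, 0.0]
ft_force: [0.0, 0.4, 0.1]
opening: 0.999
grip_force: 0.0
```

Request:
apply_moves([
  {"dp": [0, 0, 0], "yaw": 0},
  {"dp": [0, 0, 0], "yaw": 0},
  {"dp": [0, 0, 0], "yaw": 0},
  {"dp": [0, 0, 0], "yaw": 0},
  {"dp": [0, 0, 0], "yaw": 0},
], jaw=1)

```text
time: 5.25
tcp_pos: [0.4225, -0.303, 0.0038]
eef_rot: [2.494, 1.907, -0.0]
ft_force: [-1.2, 1.0, 6.8]
opening: 0.624
grip_force: 43.3
```

Request:
apply_moves([
  {"dp": [0, 0, 0.06], "yaw": 0},
  {"dp": [0, 0, 0.14], "yaw": 0},
  {"dp": [0, 0.03, 0.22], "yaw": 0},
  {"dp": [0.01, 0.1, 0.3], "yaw": 0},
  {"dp": [0.02, 0.2, 0.34], "yaw": 0},
])

```text
time: 5.88
tcp_pos: [0.4326, -0.2025, 0.1751]
eef_rot: [2.495, 1.904, 0.001]
ft_force: [1.0, 0.2, -1.8]
opening: 0.624
grip_force: 43.2
```

Request:
apply_moves([
  {"dp": [0.02, 0.1, 0], "yaw": 0.005},
  {"dp": [0.04, 0.2, 0], "yaw": 0.01},
  {"dp": [0.06, 0.3, 0], "yaw": 0.015},
  {"dp": [0.08, 0.4, 0], "yaw": 0.02},
  {"dp": [0.1, 0.5, 0], "yaw": 0.027},
])

```text
time: 6.5
tcp_pos: [0.4821, 0.0493, 0.1728]
eef_rot: [2.412, 2.013, 0.0]
ft_force: [1.3, 0.1, -2.2]
opening: 0.63
grip_force: 43.2
```

Request:
apply_moves([
  {"dp": [0.02, 0.08, 0], "yaw": 0},
  {"dp": [0.04, 0.15, 0], "yaw": 0},
  {"dp": [0.05, 0.2, 0], "yaw": 0},
  {"dp": [0.05, 0.2, 0], "yaw": 0},
  {"dp": [0.05, 0.2, 0], "yaw": 0},
])

```text
time: 7.12
tcp_pos: [0.5068, 0.1472, 0.1726]
eef_rot: [-2.412, -2.013, 0.001]
ft_force: [0.2, -0.4, -2.5]
opening: 0.625
grip_force: 43.1
```

Run:
```python
from h import *
s=ctrl.read_state(); print(s["tcp_pos"],s["eef_rot"],s["opening"],s["grip_force"])
out=np.zeros((600,800,3),np.uint8)
for k,n in enumerate(("top","side")):
    c=vision.capture(n); save(n+"_h1.png",c["image"]); u,v=np.round(proj(c,(.51,.15,.13))).astype(int); print(n,u,v)
    p=cv2.resize(c["image"][v-45:v+45,u-50:u+50],None,fx=4,fy=4,interpolation=cv2.INTER_CUBIC); out[:360,k*400:k*400+400]=p
save("held1.png",out)
```

```text
[0.50682672 0.14718918 0.17259036] [-2.41218226e+00 -2.01263751e+00  8.70985876e-04] 0.625193611786008 43.0583918094635
top 251 199
side 265 187
```

View pics/held1.png

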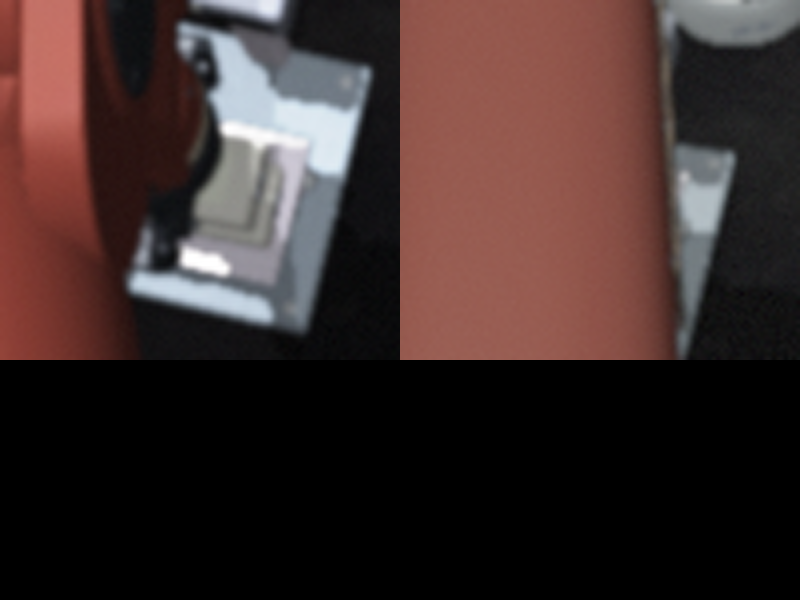

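The crop shows the gripped case level above the base case: its right end runs (267.7,189.7)-(264,211) px in the top view, and the base case's right end (271,194)-(268,214.7). The side view is blocked by the arm.

Run:
```python
from h import *
c=vision.capture("top"); g=c["image"].astype(float).mean(2)
yaw=np.radians(-10.3); x=np.array([np.cos(yaw),np.sin(yaw)]); y=np.array([-x[1],x[0]])
for n,a,b,z,ax,h in (("held right",(267.7,190.5),(264,210.5),.2048,y,1.8),("base right",(271.6,197),(268.2,214.3),.116,y,1.8),("held front",(263.5,211),(250,207.9),.2048,x,1.8),("base front",(267,215.2),(251,212),.116,x,1.8)):
    for sg in (1,-1):
        p,q,r=edge(g,a,b,sg,h); P,Q=onz(c,*p,z)[:2],onz(c,*q,z)[:2]; d=Q-P
        print(n,sg,np.round(p,1),np.round(q,1),"res",round(float(r),2),"off",round(float((P+Q)/2@ax),4),"ang",np.round(np.degrees(np.arctan2(d[1],d[0])),1))
C=np.array([.5068,.1472]); print("expected held right",C@y-.0425,"front",C@x-.027)
```

```text
held right 1 [266.7 190.3] [263.  210.3] res 0.02 off 0.192 ang 170.9
held right -1 [268.7 190.7] [264.8 210.7] res 0.15 off 0.1874 ang 170.2
base right 1 [270.6 196.8] [267.2 214.1] res 0.02 off 0.1923 ang 170.2
base right -1 [272.4 197.2] [268.8 214.4] res 0.2 off 0.1878 ang 169.2
held front 1 [263.7 209.9] [250.  207.7] res 0.21 off 0.4473 ang 81.3
held front -1 [263.3 212. ] [249.8 208.9] res 0.06 off 0.4434 ang 77.4
base front 1 [267.1 214.5] [251.2 211.2] res 0.24 off 0.4457 ang 78.7
base front -1 [266.8 216.2] [250.8 213. ] res 0.06 off 0.4411 ang 79.0
expected held right 0.1929448402047833 front 0.4453132511595923
```

Run:
```python
from h import *
c=vision.capture("top"); g=c["image"].astype(float).mean(2)
yaw=np.radians(-10.3); x=np.array([np.cos(yaw),np.sin(yaw)]); y=np.array([-x[1],x[0]])
C=np.array([.507,.148])
def prof(z,ax,oth,lo,hi,s0):
    s=np.arange(s0-.012,s0+.012,.001); out=[]
    for si in s:
        vs=[]
        for t in np.linspace(lo,hi,20):
            P=C+ax*si+oth*t; u,v=proj(c,(*P,z)); vs.append(map_coordinates(g,[[v],[u]],order=1)[0])
        out.append(int(np.mean(vs)))
    return out
print("s from -12..+11mm rel. nominal edge, outward negative")
print("held right",prof(.2048,y,x,-.018,.018,-.0425))
print("base right",prof(.116,y,x,-.018,.01,-.0425))
print("held front",prof(.2048,x,y,-.036,-.012,-.027))
print("base front",prof(.116,x,y,-.036,-.012,-.027))
```

```text
s from -12..+11mm rel. nominal edge, outward negative
held right [148, 149, 149, 144, 138, 129, 119, 110, 106, 107, 113, 123, 134, 143, 149, 152, 151, 149, 146, 144, 142, 141, 141, 141, 141]
base right [187, 194, 196, 193, 186, 175, 160, 145, 133, 125, 123, 125, 130, 136, 139, 141, 139, 134, 128, 119, 111, 106, 104, 105, 109]
held front [139, 134, 128, 123, 120, 119, 119, 119, 117, 115, 112, 110, 111, 115, 121, 127, 132, 136, 138, 139, 140, 140, 140, 141]
base front [160, 156, 152, 150, 148, 145, 142, 137, 133, 129, 126, 125, 127, 129, 130, 130, 128, 125, 121, 118, 118, 118, 121, 123]
```

Request:
apply_moves([
  {"dp": [-0.002, 0.002, -0.03], "yaw": 0},
  {"dp": [-0.002, 0.002, -0.06], "yaw": 0},
  {"dp": [-0.002, 0.002, -0.085], "yaw": 0},
  {"dp": [-0.002, 0.002, -0.096], "yaw": 0},
  {"dp": [-0.002, 0.002, -0.096], "yaw": 0},
])

```text
time: 7.95
tcp_pos: [0.5058, 0.1486, 0.1244]
eef_rot: [-2.412, -2.012, 0.001]
ft_force: [-0.2, -0.5, -2.0]
opening: 0.628
grip_force: 43.1
```

Run:
```python
from h import *
s=ctrl.read_state(); print(s["tcp_pos"],s["ft_force"])
c=vision.capture("top"); save("low1.png",c["image"])
p=np.clip(c["image"][180:225,235:290].astype(float)*1.5-60,0,255).astype(np.uint8)
save("low1c.png",cv2.resize(p,None,fx=13,fy=13,interpolation=cv2.INTER_CUBIC))
```

```text
[0.50579739 0.14857864 0.12437534] [-0.17064374 -0.50415744 -1.96823398]
```

View pics/low1c.png

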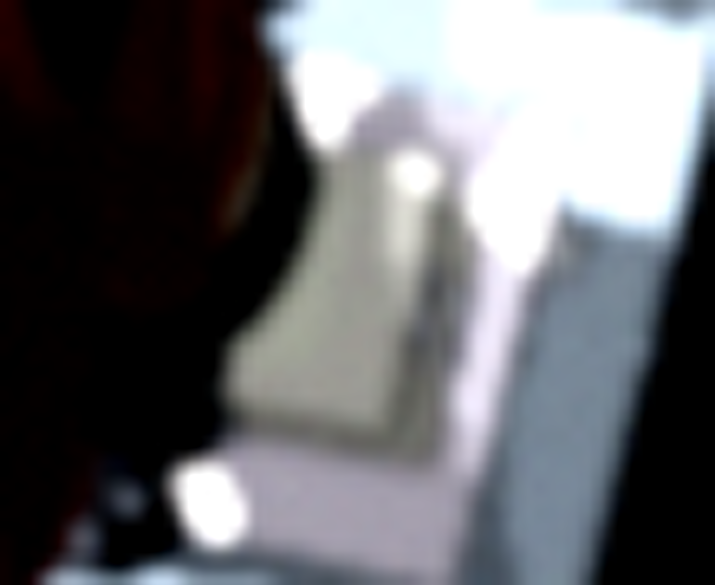

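Held case sits over the base case with no visible step: one straight right silhouette from (470,230) to (435,455) in the crop, and one straight front. Lower and release.

Request:
apply_moves([
  {"dp": [0, 0, -0.003], "yaw": 0},
  {"dp": [0, 0, -0.006], "yaw": 0},
  {"dp": [0, 0, -0.008], "yaw": 0},
  {"dp": [0, 0, -0.01], "yaw": 0},
  {"dp": [0, 0, -0.01], "yaw": 0},
])

```text
time: 8.62
tcp_pos: [0.5061, 0.1486, 0.1199]
eef_rot: [2.412, 2.012, 0.0]
ft_force: [-0.8, -0.1, -1.9]
opening: 0.625
grip_force: 43.2
```

Request:
apply_moves([
  {"dp": [0, 0, -0.001], "yaw": 0},
  {"dp": [0, 0, -0.002], "yaw": 0},
  {"dp": [0, 0, -0.002], "yaw": 0},
  {"dp": [0, 0, -0.002], "yaw": 0},
  {"dp": [0, 0, -0.002], "yaw": 0},
])

```text
time: 9.25
tcp_pos: [0.5061, 0.1486, 0.1197]
eef_rot: [2.412, 2.012, 0.001]
ft_force: [-4.3, 0.4, 7.4]
opening: 0.628
grip_force: 44.2
```

Request:
apply_moves([
  {"dp": [0, 0, 0.001], "yaw": 0},
  {"dp": [0, 0, 0.001], "yaw": 0},
  {"dp": [0, 0, 0.001], "yaw": 0},
  {"dp": [0, 0, 0.001], "yaw": 0},
  {"dp": [0, 0, 0.001], "yaw": 0},
], jaw=0.1)

```text
time: 9.88
tcp_pos: [0.5061, 0.1486, 0.1193]
eef_rot: [2.412, 2.012, 0.0]
ft_force: [0.3, -0.2, 0.2]
opening: 0.901
grip_force: 0.0
```

Request:
apply_moves([
  {"dp": [0, 0, 0.06], "yaw": 0},
  {"dp": [0, 0, 0.14], "yaw": 0},
  {"dp": [0, 0, 0.22], "yaw": 0},
  {"dp": [0, -0.1, 0.25], "yaw": -0.02},
  {"dp": [-0.02, -0.2, 0.25], "yaw": -0.04},
], jaw=0)

```text
time: 10.5
tcp_pos: [0.4968, 0.0476, 0.2459]
eef_rot: [2.533, 1.855, 0.003]
ft_force: [0.6, 0.2, -0.5]
opening: 1.001
grip_force: 0.0
```

Request:
apply_moves([
  {"dp": [-0.02, -0.1, -0.02], "yaw": 0},
  {"dp": [-0.05, -0.2, -0.06], "yaw": 0},
  {"dp": [-0.08, -0.29, -0.1], "yaw": 0},
  {"dp": [-0.11, -0.36, -0.15], "yaw": 0},
  {"dp": [-0.138, -0.392, -0.2], "yaw": 0},
])

```text
time: 11.12
tcp_pos: [0.4264, -0.1491, 0.1436]
eef_rot: [2.535, 1.854, -0.0]
ft_force: [0.2, 0.5, 0.4]
opening: 1.0
grip_force: 0.0
```

Run:
```python
from h import *
s=ctrl.read_state(); print(s["tcp_pos"],s["eef_rot"])
c=vision.capture("top"); save("placed1.png",c["image"])
a=cv2.resize(c["image"][170:235,220:300],None,fx=7,fy=7,interpolation=cv2.INTER_CUBIC)
save("placed1c.png",a)
```

```text
[ 0.426378   -0.1491458   0.14361423] [ 2.53525305e+00  1.85431995e+00 -4.19229655e-05]
```

View pics/placed1c.png

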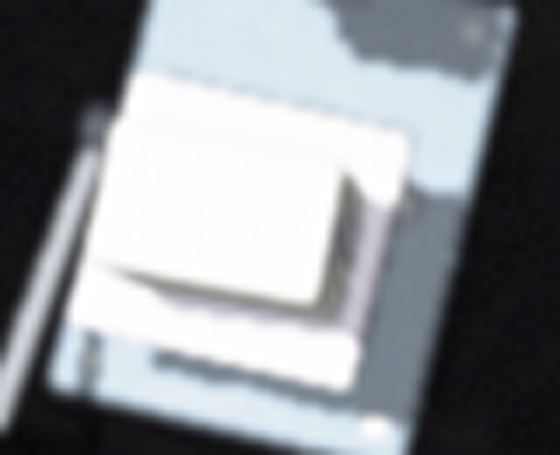

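Run:
```python
from h import *
c=vision.capture("top"); 
R,A=box(c,[(236.4,186.9),(269.3,192.9),(265.7,213.6),(232.9,207.4)],.152,3); print(A,{k:round(float(R[k][2]),2) for k in R})
for a in(-10.3,-9.9): ce,o=centre(R,np.radians(a),("front","right")); print(a,np.round(ce,4),o["back"]-o["front"],o["left"]-o["right"])
```

```text
{'back': np.float64(-10.4), 'front': np.float64(-11.03), 'right': np.float64(-10.22), 'left': np.float64(-10.64)} {'back': 0.24, 'right': 0.25, 'front': 0.26, 'left': 0.3}
-10.3 [0.5061 0.1482] 0.0519 0.08609999999999998
-9.9 [0.506  0.1482] 0.05199999999999999 0.08610000000000001
```

Request:
apply_moves([
  {"dp": [0, 0.006, -0.06], "yaw": -0.005},
  {"dp": [0, 0.006, -0.12], "yaw": -0.005},
  {"dp": [0, 0.006, -0.17], "yaw": -0.005},
  {"dp": [0, 0.006, -0.2], "yaw": -0.005},
  {"dp": [0, 0.006, -0.2], "yaw": -0.005},
])

```text
time: 11.85
tcp_pos: [0.427, -0.1439, 0.0441]
eef_rot: [-2.547, -1.837, 0.0]
ft_force: [-1.2, -0.2, 0.2]
opening: 1.0
grip_force: 0.0
```

Request:
apply_moves([
  {"dp": [0, -0.004, -0.04], "yaw": 0},
  {"dp": [0, -0.004, -0.07], "yaw": 0},
  {"dp": [0, -0.004, -0.085], "yaw": 0},
  {"dp": [0, -0.004, -0.09], "yaw": 0},
  {"dp": [0, -0.004, -0.09], "yaw": 0},
])

```text
time: 12.48
tcp_pos: [0.4273, -0.1465, -0.0003]
eef_rot: [2.548, 1.837, 0.0]
ft_force: [-0.6, -0.1, -0.0]
opening: 0.993
grip_force: 0.0
```

Request:
apply_moves([
  {"dp": [0, 0, 0], "yaw": 0},
  {"dp": [0, 0, 0], "yaw": 0},
  {"dp": [0, 0, 0], "yaw": 0},
  {"dp": [0, 0, 0], "yaw": 0},
  {"dp": [0, 0, 0], "yaw": 0},
], jaw=1)

```text
time: 13.1
tcp_pos: [0.4274, -0.1467, -0.0001]
eef_rot: [2.548, 1.837, 0.0]
ft_force: [-1.4, 0.9, 5.8]
opening: 0.622
grip_force: 43.2
```

Request:
apply_moves([
  {"dp": [0, 0, 0.06], "yaw": 0},
  {"dp": [0, 0, 0.15], "yaw": 0},
  {"dp": [0, 0.02, 0.25], "yaw": 0.01},
  {"dp": [0.02, 0.08, 0.34], "yaw": 0.02},
  {"dp": [0.05, 0.18, 0.38], "yaw": 0.03},
])

```text
time: 13.72
tcp_pos: [0.4531, -0.0567, 0.192]
eef_rot: [2.458, 1.951, 0.003]
ft_force: [0.9, -0.3, -2.4]
opening: 0.626
grip_force: 42.8
```

Request:
apply_moves([
  {"dp": [0.03, 0.11, 0], "yaw": 0.005},
  {"dp": [0.06, 0.22, 0], "yaw": 0.01},
  {"dp": [0.09, 0.32, 0], "yaw": 0.014},
  {"dp": [0.107, 0.39, 0], "yaw": 0.014},
  {"dp": [0.107, 0.41, 0], "yaw": 0.014},
])

```text
time: 14.35
tcp_pos: [0.5053, 0.1504, 0.1887]
eef_rot: [-2.412, -2.011, 0.001]
ft_force: [0.4, 0.2, -0.7]
opening: 0.625
grip_force: 42.7
```

Request:
apply_moves([
  {"dp": [0, 0, 0], "yaw": 0},
  {"dp": [0, 0, -0.02], "yaw": 0},
  {"dp": [0, 0, -0.04], "yaw": 0},
  {"dp": [0, 0, -0.05], "yaw": 0},
  {"dp": [0, 0, -0.05], "yaw": 0},
])

```text
time: 14.98
tcp_pos: [0.5052, 0.1482, 0.1637]
eef_rot: [-2.416, -2.008, 0.001]
ft_force: [-0.3, 0.4, -0.6]
opening: 0.624
grip_force: 42.7
```

Run:
```python
from h import *
s=ctrl.read_state(); print(s["tcp_pos"],s["ft_force"])
```

```text
[0.50519081 0.14824048 0.16369702] [-0.30658274  0.36407984 -0.59878963]
```

Request:
apply_moves([
  {"dp": [0.0016, 0, -0.008], "yaw": 0},
  {"dp": [0.0016, 0, -0.014], "yaw": 0},
  {"dp": [0.0016, 0, -0.018], "yaw": 0},
  {"dp": [0.0016, 0, -0.021], "yaw": 0},
  {"dp": [0.0016, 0, -0.021], "yaw": 0},
])

```text
time: 15.6
tcp_pos: [0.5063, 0.1486, 0.1538]
eef_rot: [2.415, 2.009, -0.0]
ft_force: [0.5, -0.4, -0.9]
opening: 0.625
grip_force: 42.7
```

Request:
apply_moves([
  {"dp": [0, 0, -0.002], "yaw": 0},
  {"dp": [0, 0, -0.003], "yaw": 0},
  {"dp": [0, 0, -0.004], "yaw": 0},
  {"dp": [0, 0, -0.004], "yaw": 0},
  {"dp": [0, 0, -0.004], "yaw": 0},
])

```text
time: 16.23
tcp_pos: [0.5064, 0.1486, 0.1519]
eef_rot: [2.415, 2.009, 0.0]
ft_force: [0.2, -0.3, -0.0]
opening: 0.625
grip_force: 42.8
```

Request:
apply_moves([
  {"dp": [0, 0, -0.001], "yaw": 0},
  {"dp": [0, 0, -0.001], "yaw": 0},
  {"dp": [0, 0, -0.001], "yaw": 0},
  {"dp": [0, 0, -0.001], "yaw": 0},
  {"dp": [0, 0, -0.001], "yaw": 0},
])

```text
time: 16.85
tcp_pos: [0.5064, 0.1486, 0.1518]
eef_rot: [2.415, 2.009, 0.001]
ft_force: [-2.7, 0.1, 6.1]
opening: 0.625
grip_force: 43.5
```

Request:
apply_moves([
  {"dp": [0, 0, 0], "yaw": 0},
  {"dp": [0, 0, 0], "yaw": 0},
  {"dp": [0, 0, 0], "yaw": 0},
  {"dp": [0, 0, 0], "yaw": 0},
  {"dp": [0, 0, 0], "yaw": 0},
], jaw=0.1)

```text
time: 17.48
tcp_pos: [0.5063, 0.1486, 0.1513]
eef_rot: [2.415, 2.009, -0.0]
ft_force: [0.5, 0.0, 0.4]
opening: 0.903
grip_force: 0.0
```

Request:
apply_moves([
  {"dp": [0, 0, 0.06], "yaw": 0},
  {"dp": [0, 0, 0.14], "yaw": 0},
  {"dp": [0, 0, 0.2], "yaw": 0},
  {"dp": [-0.05, -0.1, 0.2], "yaw": 0},
  {"dp": [-0.1, -0.2, 0.2], "yaw": 0},
], jaw=0)

```text
time: 18.1
tcp_pos: [0.4559, 0.0478, 0.2516]
eef_rot: [2.413, 2.01, 0.001]
ft_force: [0.0, -1.3, 0.7]
opening: 0.997
grip_force: 0.0
```

Request:
apply_moves([
  {"dp": [-0.02, -0.1, 0], "yaw": 0},
  {"dp": [-0.04, -0.2, 0], "yaw": 0},
  {"dp": [-0.04, -0.3, 0], "yaw": 0},
  {"dp": [-0.04, -0.3, 0], "yaw": 0},
  {"dp": [-0.04, -0.3, 0], "yaw": 0},
])

```text
time: 18.73
tcp_pos: [0.4363, -0.1012, 0.2514]
eef_rot: [-2.416, -2.008, -0.0]
ft_force: [-0.6, 0.2, 0.8]
opening: 1.001
grip_force: 0.0
```

Run:
```python
from h import *
c=vision.capture("top"); save("placed2.png",c["image"]); s=vision.capture("side")
for C in [proj(c,(.506,.148,.178))]: pass
x=np.array([np.cos(np.radians(-10.4)),np.sin(np.radians(-10.4)),0]); y=np.array([-x[1],x[0],0]); o=np.array([.506,.148,.178])
co=[proj(c,o+a*.027*x+b*.0425*y) for a,b in((1,1),(1,-1),(-1,-1),(-1,1))]
R,A=box(c,co,.178,3); print(A,{k:round(float(R[k][2]),2) for k in R})
ce,q=centre(R,np.radians(-10.4),("front","right")); print(np.round(ce,4),q["back"]-q["front"],q["left"]-q["right"])
out=np.zeros((480,800,3),np.uint8); out[:455,:400]=cv2.resize(c["image"][170:235,228:285],(400,455),interpolation=cv2.INTER_CUBIC)
u,v=np.round(proj(s,(.506,.148,.14))).astype(int); out[:455,400:]=cv2.resize(s["image"][v-32:v+33,u-28:u+29],(400,455),interpolation=cv2.INTER_CUBIC); save("placed2c.png",out)
```

```text
{'back': np.float64(-11.78), 'front': np.float64(-11.83), 'right': np.float64(-8.99), 'left': np.float64(-15.73)} {'back': 0.25, 'right': 0.26, 'front': 0.27, 'left': 0.22}
[0.506  0.1481] 0.05209999999999998 0.08929999999999999
```

View pics/placed2c.png

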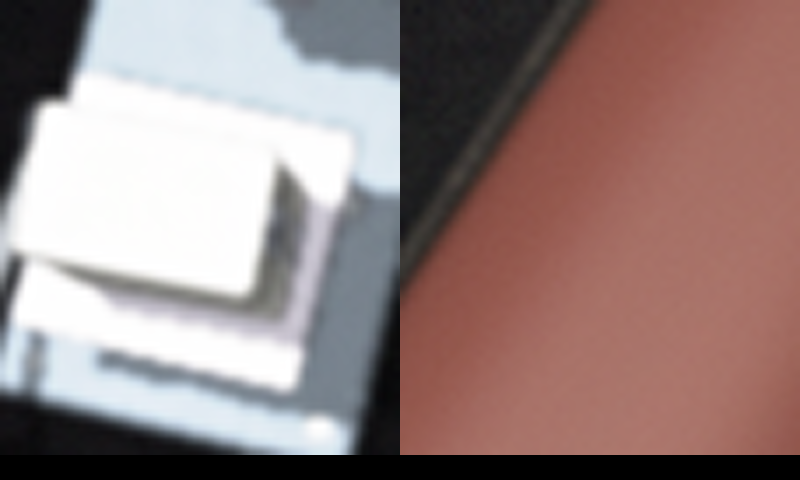

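Thin case measures (0.506, 0.148), matching thick and base to within about 1.5 mm; the crop shows straight shared front and right faces. Next, the lever handle.

Run:
```python
from h import *
c=vision.capture("top"); im=c["image"]
ex=np.array([.974,-.2267]); ey=np.array([.2267,.974]); o=np.array([.5085,.150])
H=o-.0921*ex+.108*ey; print("handle pred",H, proj(c,(*H,.0796)))
g=cv2.cvtColor(im,cv2.COLOR_RGB2HSV); m=((g[...,2]>110)&(g[...,1]<60)).astype(np.uint8); m[:,:190]=0; m[:,222:]=0; m[:215]=0; m[240:]=0
v,u=np.nonzero(m); print(u.min(),u.max(),v.min(),v.max())
for q in range(u.min(),u.max()+1,2):
    vv=v[u==q]; P=onz(c,q,vv.mean(),.0796)[:2]-o; print(q,vv.min(),vv.max(),"stand x,y mm",np.round([P@ex*1e3,P@ey*1e3],1))
```

```text
handle pred [0.4432782  0.27607107] [206.63709887 226.27527101]
195 221 218 231
195 223 225 stand x,y mm [-93.5 140.1]
197 222 226 stand x,y mm [-92.2 134.9]
199 222 227 stand x,y mm [-92.3 129.3]
201 223 227 stand x,y mm [-92.3 123.7]
203 223 228 stand x,y mm [-92.4 118.1]
205 224 228 stand x,y mm [-92.4 112.5]
207 224 229 stand x,y mm [-92.5 106.9]
209 225 229 stand x,y mm [-92.5 101.3]
211 225 229 stand x,y mm [-91.3  96.1]
213 226 230 stand x,y mm [-92.6  90.1]
215 226 231 stand x,y mm [-92.7  84.5]
217 226 231 stand x,y mm [-91.4  79.3]
219 223 231 stand x,y mm [-86.3  75.1]
221 218 228 stand x,y mm [-74.6  72.7]
```

Request:
apply_moves([
  {"dp": [0, 0.11, 0], "yaw": -0.003},
  {"dp": [0, 0.22, 0], "yaw": -0.006},
  {"dp": [0, 0.33, 0], "yaw": -0.009},
  {"dp": [0, 0.44, 0], "yaw": -0.012},
  {"dp": [0, 0.55, 0], "yaw": -0.015},
], jaw=0, grip_force=25)

```text
time: 19.5
tcp_pos: [0.4357, 0.1764, 0.2516]
eef_rot: [2.46, 1.953, 0.001]
ft_force: [1.6, 0.6, -0.2]
opening: 1.001
grip_force: 0.0
```

Request:
apply_moves([
  {"dp": [0.008, 0.1, 0], "yaw": 0},
  {"dp": [0.017, 0.19, -0.04], "yaw": 0},
  {"dp": [0.017, 0.206, -0.12], "yaw": 0},
  {"dp": [0.017, 0.206, -0.22], "yaw": 0},
  {"dp": [0.017, 0.206, -0.28], "yaw": 0},
])

```text
time: 20.12
tcp_pos: [0.443, 0.2775, 0.1087]
eef_rot: [-2.459, -1.954, 0.004]
ft_force: [-0.2, -1.2, 0.6]
opening: 1.002
grip_force: 0.0
```

Request:
apply_moves([
  {"dp": [0, 0, -0.01], "yaw": 0},
  {"dp": [0, 0, -0.03], "yaw": 0},
  {"dp": [0, 0, -0.04], "yaw": 0},
  {"dp": [0, 0, -0.05], "yaw": 0},
  {"dp": [0, 0, -0.05], "yaw": 0},
])

```text
time: 20.75
tcp_pos: [0.4449, 0.2766, 0.0864]
eef_rot: [2.462, 1.951, 0.0]
ft_force: [-0.1, 0.1, -0.2]
opening: 0.998
grip_force: 0.0
```

Request:
apply_moves([
  {"dp": [-0.002, 0.004, -0.02], "yaw": 0},
  {"dp": [-0.002, 0.004, -0.04], "yaw": 0},
  {"dp": [-0.002, 0.004, -0.05], "yaw": 0},
  {"dp": [-0.002, 0.004, -0.051], "yaw": 0},
  {"dp": [-0.002, 0.004, -0.051], "yaw": 0},
])

```text
time: 21.38
tcp_pos: [0.4439, 0.2786, 0.061]
eef_rot: [2.462, 1.951, 0.0]
ft_force: [0.2, -0.4, 0.8]
opening: 0.999
grip_force: 0.0
```

Request:
apply_moves([
  {"dp": [0, 0, 0], "yaw": 0},
  {"dp": [0, 0, 0], "yaw": 0},
  {"dp": [0, 0, 0], "yaw": 0},
  {"dp": [0, 0, 0], "yaw": 0},
  {"dp": [0, 0, 0], "yaw": 0},
], jaw=1)

```text
time: 22.0
tcp_pos: [0.4432, 0.2788, 0.0608]
eef_rot: [-2.461, -1.951, 0.001]
ft_force: [-4.6, 1.5, 2.3]
opening: 0.15
grip_force: 25.5
```

Request:
apply_moves([
  {"dp": [0, 0, 0], "yaw": 0},
  {"dp": [0, 0, 0], "yaw": 0},
  {"dp": [0, 0, 0], "yaw": 0},
  {"dp": [0, 0, 0], "yaw": 0},
  {"dp": [0, 0, 0], "yaw": 0},
])

```text
time: 22.62
tcp_pos: [0.4432, 0.2788, 0.0608]
eef_rot: [-2.461, -1.951, 0.001]
ft_force: [-5.7, 0.8, 3.7]
opening: 0.151
grip_force: 25.5
```

Run:
```python
from h import *
s=ctrl.read_state(); print(s["tcp_pos"],s["ft_force"],s["joints"])
ex=np.array([.974,-.2267])
for th in np.arange(.08,1.221,.0763*1).tolist()+[1.2208]:
    a=.35+th; dx=.130*(np.cos(.35)-np.cos(a)); dz=.130*(np.sin(a)-np.sin(.35)); print(round(th,3),np.round([dx*ex[0]/.5,dx*ex[1]/.5,dz/.5],3))
```

```text
[0.4431896  0.27876497 0.06079985] [-5.73053734  0.81086261  3.70863744] [ 3.11030507e-01 -8.70549729e-02 -4.05844816e-01  1.25301412e+00
  5.13616067e-04  2.11199256e+00]
0.08 [ 0.008 -0.002  0.019]
0.156 [ 0.016 -0.004  0.037]
0.233 [ 0.026 -0.006  0.054]
0.309 [ 0.038 -0.009  0.07 ]
0.385 [ 0.05  -0.012  0.085]
0.461 [ 0.064 -0.015  0.099]
0.538 [ 0.078 -0.018  0.113]
0.614 [ 0.094 -0.022  0.124]
0.69 [ 0.11  -0.026  0.135]
0.767 [ 0.127 -0.03   0.144]
0.843 [ 0.144 -0.034  0.153]
0.919 [ 0.163 -0.038  0.159]
0.996 [ 0.181 -0.042  0.164]
1.072 [ 0.2   -0.047  0.168]
1.148 [ 0.22  -0.051  0.17 ]
1.221 [ 0.238 -0.055  0.171]
```

Request:
apply_moves([
  {"dp": [0.008, -0.002, 0.019], "yaw": 0},
  {"dp": [0.016, -0.004, 0.037], "yaw": 0},
  {"dp": [0.026, -0.006, 0.054], "yaw": 0},
  {"dp": [0.038, -0.009, 0.07], "yaw": 0},
  {"dp": [0.05, -0.012, 0.085], "yaw": 0},
])

```text
time: 23.25
tcp_pos: [0.4658, 0.2735, 0.1029]
eef_rot: [-2.457, -1.95, 0.006]
ft_force: [-16.4, 5.5, 7.9]
opening: 0.15
grip_force: 25.1
```

Request:
apply_moves([
  {"dp": [0.014, -0.003, 0.014], "yaw": 0},
  {"dp": [0.028, -0.006, 0.028], "yaw": 0},
  {"dp": [0.044, -0.01, 0.039], "yaw": 0},
  {"dp": [0.06, -0.014, 0.05], "yaw": 0},
  {"dp": [0.077, -0.018, 0.059], "yaw": 0},
])

```text
time: 23.88
tcp_pos: [0.506, 0.2642, 0.1347]
eef_rot: [-2.459, -1.951, 0.001]
ft_force: [-14.6, 1.9, 19.0]
opening: 0.153
grip_force: 26.2
```

Request:
apply_moves([
  {"dp": [0.013, -0.003, 0.013], "yaw": 0},
  {"dp": [0.033, -0.008, 0.02], "yaw": 0},
  {"dp": [0.052, -0.012, 0.025], "yaw": 0},
  {"dp": [0.072, -0.017, 0.029], "yaw": 0},
  {"dp": [0.092, -0.021, 0.031], "yaw": 0},
])

```text
time: 24.5
tcp_pos: [0.5536, 0.253, 0.149]
eef_rot: [-2.462, -1.951, 0.0]
ft_force: [-4.4, -0.8, -0.4]
opening: 0.153
grip_force: 25.6
```

Request:
apply_moves([
  {"dp": [0.006, -0.001, 0], "yaw": 0},
  {"dp": [0.012, -0.003, 0], "yaw": 0},
  {"dp": [0.018, -0.004, 0.001], "yaw": 0},
  {"dp": [0.018, -0.004, 0.001], "yaw": 0},
  {"dp": [0.018, -0.004, 0.001], "yaw": 0},
])

```text
time: 25.12
tcp_pos: [0.5624, 0.251, 0.149]
eef_rot: [2.462, 1.951, 0.0]
ft_force: [-4.2, -0.6, 3.9]
opening: 0.15
grip_force: 26.2
```

Run:
```python
from h import *
st=ctrl.read_state(); print(st["tcp_pos"],st["ft_force"],st["wrist_torque"],st["time"])
out=np.zeros((520,800,3),np.uint8)
for k,n in enumerate(("top","side")):
    c=vision.capture(n); u,v=np.round(proj(c,(.52,.18,.13))).astype(int)
    out[:520,k*400:k*400+400]=cv2.resize(c["image"][v-52:v+52,u-40:u+40],(400,520),interpolation=cv2.INTER_CUBIC)
save("fin.png",out)
```

```text
[0.56237943 0.25099763 0.1489601 ] [-4.2389614  -0.61426791  3.88612835] [-0.01331159  1.03056645  0.03077615] 25.125
```

View pics/fin.png

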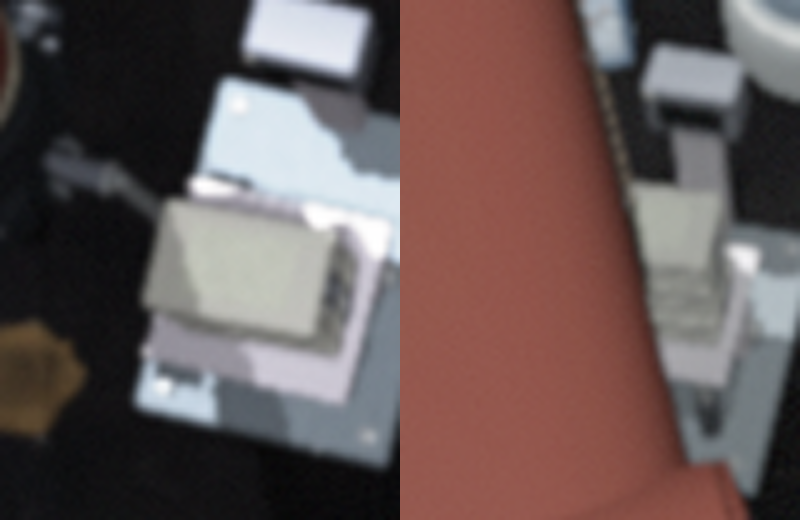

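The last view shows the column intact and straight at about (240,270) in the crop. The handle, at about (75,165), is gripped with the lever upright and the fingers clear of the cases.

```bash
python3 -c "
from station import job; print(job.finish_job())"
```

```text
the job is handed in; nothing more can be done
None
```

I stacked the thick case, then the thin one, on the base case, in line to about 1.6 mm by camera. I handed the job in at about 25 s with the lever swung up to vertical and the handle still gripped; no result came back.

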